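# Set up the bracelet wire bender

## Task

Set up the wire bender for the next bracelet: lift the pattern hanger off its short parking stand, hook it onto the long rail about a hand's width to one side of the brass pointer, slide it along the rail until it hangs centred over the pointer, and let go of it. Then pick up the cast lever by its balance point and hold it level above the bender, with its hub centred over the pivot post and its roller over the fork, clear of the post by about two finger-widths (30 mm); finish while still holding it there. Leave the other things on the table where they are.

Things in the scene. Friction and masses are not known exactly. Their poses are not given: they have to be found in the camera images.
- hanger_tab (a point): Pattern hanger, one rigid aluminium piece: saddle hook (inverted U open downwards), thin front plate with a bracelet outline, grip tab standing up from the saddle. This point: on the tab, where to pinch it, 32 mm above the saddle's underside. Tab 8 mm thick (x), 24 wide (y), top 20 mm above, foot 24 mm below this point. Axes: z up, y along the bar it hangs on, x from front plate to back leg.
- hanger_saddle (a point): Centre of the saddle's underside, 32 mm below the tab point, same axes (as found, the front plate faces the robot). Hung, it lies on the middle of the bar's top face. Channel 18 mm wide; back leg reaches 28 mm, front plate (50 wide, 4 thick) 85 mm below this point; in x the piece spans -13 to +19 mm. Mass 0.11 to 0.23 kg.
- rail_mid (a point): Middle of the top face of the long rail: fixed square aluminium bar, 12 x 12 mm, 300 long, top 160 mm above the table, end posts flush with its top, on a wooden foot 80 x 330 mm, 12 high. x across the rail, away from the robot; y along it, to the robot's left; z up. The hanger's middle may lie up to 115 mm either side of this point.
- mark_tip (a point): The mark: a brass pointer (block 16 mm wide with a thin ridge) fixed on the long rail's foot, jutting out on the robot's side. This point lies straight under the rail's centre line, 38 mm above the table. Axes as the rail's. The hanger is at the mark when its saddle's middle is straight above this point.
- parking: Short stand on which the hanger hangs at the start: fixed, steel bar 12 x 12 mm, 100 long along its y, top 125 mm above the table; wooden foot 70 x 130 mm. Origin: centre of the foot's underside.
- lever_balance (a point): Balance point (centre of mass as seen from above) of the cast lever, at mid-height of its bar, 24 mm above the lever's underside, 55 mm from the hub's axis. The lever is a rigid dark steel piece lying flat: heavy round hub at one end, straight bar 14 mm wide (y) and 16 high with 16 mm free under it, roller foot under the far end. Axes: x from hub to roller, z up. Mass 0.55 to 0.9 kg.
- lever_hub (a point): Centre of the underside of the lever's hub (44 mm across, 36 high, with an upright bore 22 mm across). Same axes as lever_balance, which lies 55 mm along x and 24 mm up from here.
- lever_roller (a point): Centre of the underside of the lever's roller foot (26 mm across, 16 high), 185 mm from lever_hub along x; it ends 198 mm from the hub's axis. Same axes.
- post_top (a point): Top centre of the wire bender's pivot post (16 mm across), 62 mm above the table. The bender is a fixed grey bed 260 x 90 mm, 12 high, with the post (on a 44 mm disc) at one end and a fork of two steel prongs (tops 42 mm above the table) at the other. Axes: x from the post to the fork, whose middle lies 185 mm from the post; z up.
- spool: Bystander, loose: grey plastic wire spool lying flat, 70 mm across, 26 high. Origin: centre of its underside. Leave alone.
- jar: Bystander, loose: small amber glass jar, 60 mm across, 75 high. Origin: centre of its underside. Leave alone.
- bowl: Bystander, loose: white ceramic bowl, 90 mm across, 40 high. Origin: centre of its underside. Leave alone.
- bracelet: Bystander, loose: bead bracelet lying flat, 74 mm across, 12 high. Origin: centre of its underside. Leave alone.
- pliers: Bystander, loose: pliers lying flat, about 140 mm long, 14 high. Origin: centre of its underside. Leave alone.
- glue: Bystander, loose: white plastic bottle, 40 mm across, 90 high. Origin: centre of its underside. Leave alone.

How it is judged:
By the outcome, as a careful person would: the job done as asked, in the order asked, and still so for the second after the job is handed in, while the arm keeps its last pose, push and grip.
It also fails if it takes over 58 s, if anything falls off the work surface, if the arm or the gripper's body presses on something with over 40 N, if the wrist force passes 120 N, or if a joint passes its speed limit or range.

## Robot

A 6-joint arm with a two-finger parallel gripper is mounted at the origin on the work surface. World frame = base frame: x ahead of the robot, y to its left, z up, the work surface at z = 0. Lengths are in m, angles in rad, forces in N, time in s.
With the tool pointing down it reaches from about 0.35 to 1 m from the base axis. Payload 7.1 kg.
Tool frame: the origin (TCP) lies between the finger pads; the fingertips stand 22 mm ahead of it and the grasp point (between the pads) lies 3 mm ahead of it; z points along the fingers, y is the line along which they close (so a half turn about z gives the same grasp; the last joint's range is limited). The gripper opens to 85 mm and grips with 20 to 120 N. Pads are 22 mm wide; open, the fingers measure 114 mm over their backs; the gripper's body (76 mm by 85 mm) begins 54 mm behind the grasp point. The pads swing forward as they close: fully open they stand 13 mm farther back than shut.
Start: joints at [1.184, 0.423, 1.63, -0, 1.089, -0.019], TCP at [0.225, 0.583, 0.253] pointing down, gripper open.
Joint ranges: [-3, 3], [-0.9, 2.11], [0.09, 2.58], [-1.31, 4.45], [0.11, 2.69], [-2.54, 2.54]. Speed limits (rad/s): [2.39, 2.39, 3.01, 3.14, 3.14, 3.14].

## Interface

Orientations are given as a rotation vector (axis times angle).
In Python, from rig import manip gives the robot as it stands. The module is installed in compiled form; this text tells all that it offers. Calls block until the motion is done:
- manip.move_to(position, orientation): joint-space move of the TCP to a pose.
- manip.servo_line(position, orientation=None, rate=0.15): straight line of the TCP; orientation=None keeps the orientation; rate is the mean speed in m/s.
- manip.set_joints(angles): joint-space move.
- manip.command_gripper(opening, f_grip=None): finger opening in m; f_grip is the grip in N (None keeps the last); returns when the fingers have stopped.
- manip.hold(seconds).
- manip.solve_ik(position, orientation): joint angles nearest the present ones, or None.
- manip.camera(name): name is "scene" or "top" or "wrist"; returns a dict with "image" (384x512x3 uint8, red, green, blue), "fx", "fy", "cx", "cy" (pixels), "cam_to_world" (4x4, takes a point from camera to world coordinates); the wrist camera has in their place "mount" (4x4, takes a point from camera to tool coordinates, whose origin is the TCP and whose axes are the flange's). Camera axes: x right, y down, z forward; pixel columns grow to the right and rows downward; lengths in m; the calibration is good to about 2 mm. A picture is of the moment at which its call begins: read the wrist's pose just before it. There is no depth.
A pose or a line that the arm cannot do raises manip.IKError and nothing moves.
- manip.sign_off(): hands the job in; it is judged then, once.
Readings, each from a call of its own:
- manip.get_time(): time.
- manip.get_joint_positions(): joint angles.
- manip.get_joint_vel(): joint speeds.
- manip.get_tau(): joint torques, N m.
- manip.get_position(): TCP position.
- manip.get_ee_rot(): TCP orientation.
- manip.get_contact_force(): force on the tool from outside, world axes, zero at the start.
- manip.get_torque(): the same for the moment, N m.
- manip.get_width(): finger opening in m.
- manip.get_grip_force(): force on a finger pad.
Only numpy, scipy, OpenCV 4.12 (cv2) and the standard library are available. Lean on these libraries where they do the work, as an engineer would, in place of code of your own. Each camera call takes 0.05 s, during which the arm holds its last target. There are 200 camera calls.

## Working session

There is one attempt and no reset: what is moved stays moved. The work goes in short steps, each a Python script; the robot and the scene stay as the last script left them, time stands still between calls to the robot, and variables do not carry over. Pictures are saved under pics/ and viewed, at most 10 in all, crops included, and the job is handed in when it is done.

```bash
mkdir -p pics; python3 - <<'E'
from rig import manip
import cv2,numpy as np
for n in("scene","top","wrist"):
    c=manip.camera(n); cv2.imwrite(f"pics/{n}0.png",c["image"][:,:,::-1])
    print(n,c["fx"],c["fy"],c["cx"],c["cy"]); print(np.round(c.get("cam_to_world",c.get("mount")),4).tolist())
    np.savez(f"{n}0.npz",**c)
print(manip.get_ee_rot(),manip.get_time(),manip.get_position())
E
```

```text
scene 461.51836209714736 461.51836209714736 252.2973807266316 192.25832989759124
[[0.0852, 0.6714, -0.7362, 1.7091], [0.9963, -0.0529, 0.067, -0.1504], [0.0061, -0.7392, -0.6735, 1.1676], [0.0, 0.0, 0.0, 1.0]]
top 425.25215598960585 425.25215598960585 261.2161542547584 191.05138581956876
[[0.0304, -0.993, 0.1145, 0.448], [-0.9995, -0.0291, 0.013, -0.0308], [-0.0096, -0.1148, -0.9933, 1.2499], [0.0, 0.0, 0.0, 1.0]]
wrist 287.3667523595319 287.3667523595319 258.69114515816693 191.25273580740486
[[-0.0, -0.948, -0.3182, 0.0818], [1.0, -0.0, 0.0001, -0.0003], [-0.0001, -0.3182, 0.948, -0.1205], [0.0, 0.0, 0.0, 1.0]]
[-5.74411908e-01 -3.08842044e+00  1.81131183e-03] 0.15 [0.2245625  0.58285149 0.25270969]
```

View pics/scene0.png

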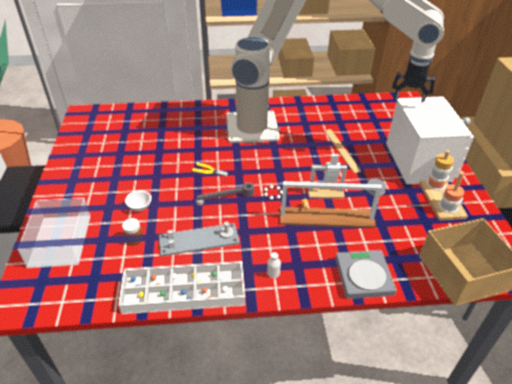

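View pics/top0.png

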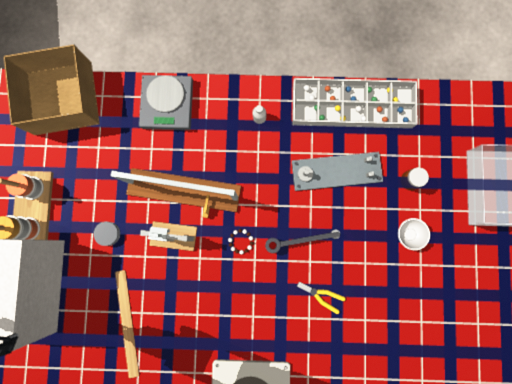

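The top view (robot at the bottom) shows the lever hub at about (273,245), its roller at (336,234), the post at (305,174), the fork near (373,165), the rail from (113,175) to (238,193), the pointer at (207,207) and the hanger on its stand near (170,236). I'll zoom in for exact pixels.

```bash
python3 - <<'E'
import cv2
t=cv2.imread("pics/top0.png"); 
a=cv2.resize(t[160:260,105:265],None,fx=5,fy=5,interpolation=cv2.INTER_CUBIC)
b=cv2.resize(t[145:260,260:390],None,fx=5,fy=5,interpolation=cv2.INTER_CUBIC)
for im,x0,y0 in((a,105,160),(b,260,145)):
    for x in range(0,im.shape[1],50): cv2.putText(im,str(x0+x//5),(x,8),0,.3,(255,255,255)); cv2.line(im,(x,10),(x,14),(255,255,255))
    for y in range(0,im.shape[0],50): cv2.putText(im,str(y0+y//5),(0,y+3),0,.3,(255,255,255))
cv2.imwrite("pics/ta.png",a);cv2.imwrite("pics/tb.png",b)
E
```

```text
(no output)
```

View pics/ta.png

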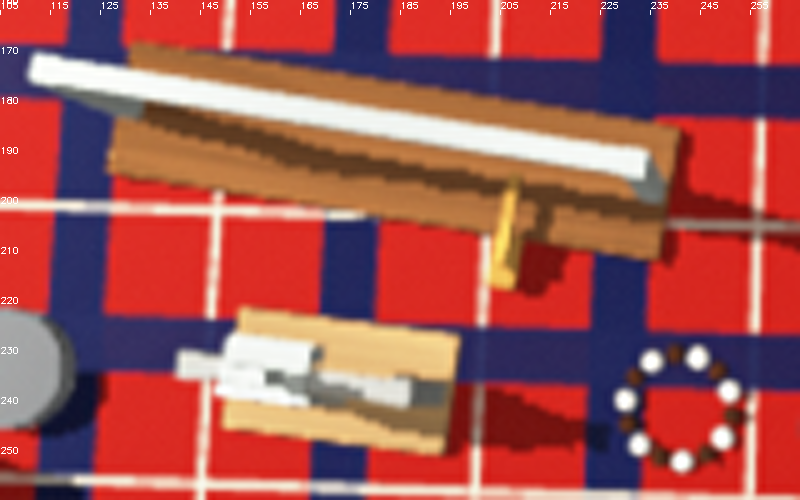

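View pics/tb.png

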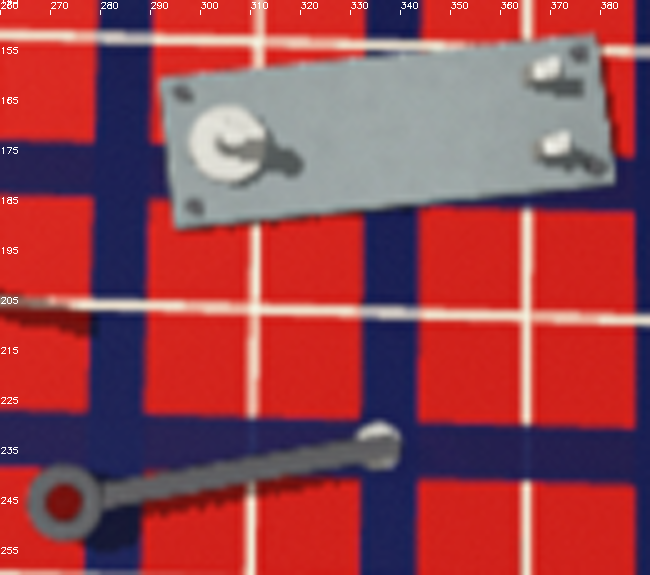

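The zoom gives:
- **Rail top face:** its midline runs from (111.6,173.4) to (234.2,192.8).
- **Pointer ridge:** near (206.5,208).
- **Hanger saddle:** around (159,234).
- **Lever:** hub top at (272.5,245.3), roller end at about (338,233).
- **Post and prongs:** post top near (304.5,174), prong tops at (369,158) and (371,173).

Next I'll convert these to world positions and look from close up.

```bash
cat > h.py <<'E'
from rig import manip
import numpy as np, cv2
from scipy.spatial.transform import Rotation as R
def rv(yaw):  # tool z down, tool x along yaw
    x=np.array([np.cos(yaw),np.sin(yaw),0]); z=np.array([0,0,-1.])
    return R.from_matrix(np.c_[x,np.cross(z,x),z]).as_rotvec()
def ray(c,u,v,z):
    T=c["cam_to_world"]; d=T[:3,:3]@[(u-c["cx"])/c["fx"],(v-c["cy"])/c["fy"],1]; o=T[:3,3]
    return o+d*(z-o[2])/d[2]
def shot(name):
    T=np.eye(4);T[:3,:3]=R.from_rotvec(manip.get_ee_rot()).as_matrix();T[:3,3]=manip.get_position()
    c=manip.camera("wrist"); c["cam_to_world"]=T@c["mount"]; np.savez(name+".npz",**c)
    cv2.imwrite(f"pics/{name}.png",c["image"][:,:,::-1]); return c
def proj(c,p):
    q=np.linalg.inv(c["cam_to_world"])@np.r_[p,1]; return c["fx"]*q[0]/q[2]+c["cx"],c["fy"]*q[1]/q[2]+c["cy"]
E
python3 - <<'E'
from h import *
c=dict(np.load("top0.npz"))
P=lambda u,v,z:ray(c,u,v,z)[:2]
r0,r1=P(111.6,173.4,.16),P(234.2,192.8,.16)
d=r0-r1;print("rail",r0,r1,np.linalg.norm(d),(r0+r1)/2,"yaw y-axis",np.degrees(np.arctan2(d[1],d[0])))
print("ptr",P(206.5,208,.038),"hanger",P(159,234,.14))
fc=[P(u,v,.012) for u,v in((105+240/5,160+307/5),(105+460/5,160+335/5),(105+445/5,160+455/5),(105+222/5,160+428/5))]
print("foot",fc,np.mean(fc,0))
h,ro=P(272.5,245.3,.036),P(335.8,234,.034); e=ro-h
print("lever",h,ro,np.linalg.norm(e),np.degrees(np.arctan2(e[1],e[0])))
p=P(304.5,174,.062); f=(P(369,158,.042)+P(371,173,.042))/2;e=f-p
print("post",p,f,np.linalg.norm(e),np.degrees(np.arctan2(e[1],e[0])))
bc=[P(u,v,.012) for u,v in((260+160/5,145+78/5),(260+595/5,145+35/5),(260+615/5,145+183/5),(260+178/5,145+228/5))]
print("bed",bc,np.mean(bc,0))
print("spool",P(106,234,.026),"bracelet",P(241,242,.006))
E
```

```text
rail [0.6084285  0.37393699] [0.56704503 0.05302284] 0.3235714494554423 [0.58773676 0.21347991] yaw y-axis 82.651977458867
ptr [0.5343444  0.13997778] hanger [0.45564897 0.24628726]
foot [array([0.49247894, 0.29787965]), array([0.4800945 , 0.16877441]), array([0.41080895, 0.17414708]), array([0.42231511, 0.30414816])] [0.45142437 0.23623733]
lever [ 0.43431839 -0.05153283] [ 0.47160901 -0.23036903] 0.18268272376944383 -78.22155273636496
post [ 0.63692227 -0.13588226] [ 0.67026725 -0.3250584 ] 0.1920924279113075 -80.00348938793312
bed [array([ 0.68381882, -0.10269601]), array([ 0.7169406, -0.3588369]), array([ 0.62899721, -0.37040515]), array([ 0.59496297, -0.11519775])] [ 0.6561799  -0.23678395]
spool [0.45181205 0.42735084] bracelet [0.44069626 0.03968319]
```

```bash
python3 - <<'E'
from h import *
Y=np.radians(82.65)
manip.move_to([.49,.13,.34],rv(Y)); print(manip.get_time(),manip.get_joint_positions()); a=shot("w1")
manip.move_to([.455,.235,.34],rv(Y)); print(manip.get_time()); b=shot("w2")
cv2.imwrite("pics/w12.png",np.hstack([a["image"][:,60:452],b["image"][:,60:452]])[:,:,::-1])
E
```

```text
2.075 [2.37135101e-01 1.50605400e-01 1.79650696e+00 2.02178001e-04
 1.19466333e+00 3.64037042e-01]
2.6417
```

View pics/w12.png

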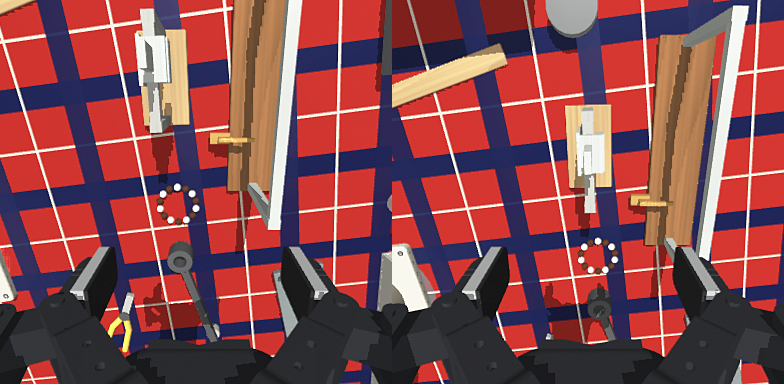

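Up in these views is +y. In the right view the hanger is at about (592,150), the pointer ridge at (650,203) and the rail's near end at (705,260). I'll enlarge the hanger and pointer.

```bash
python3 - <<'E'
from h import *
def crop(n,x,y,w,h,k):
    im=cv2.imread(f"pics/{n}.png"); a=cv2.resize(im[y:y+h,x:x+w],None,fx=k,fy=k,interpolation=cv2.INTER_CUBIC)
    for i in range(0,w,10): cv2.putText(a,str(x+i),(i*k,8),0,.3,(255,255,255)); cv2.line(a,(i*k,10),(i*k,16),(255,255,255))
    for i in range(0,h,10): cv2.putText(a,str(y+i),(0,i*k+3),0,.3,(255,255,255))
    return a
A=crop("w2",235,95,50,120,5); B=crop("w2",300,190,50,25,5); C=crop("w1",260,125,60,30,5); D=crop("w1",125,0,70,140,4)
im=np.zeros((600,790,3),np.uint8)
im[:600,:250]=A; im[:560,255:535]=D; im[0:125,540:790]=B; im[130:280,540:790]=C[:,:250]
cv2.imwrite("pics/w2z.png",im)
E
```

```text
(no output)
```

View pics/w2z.png

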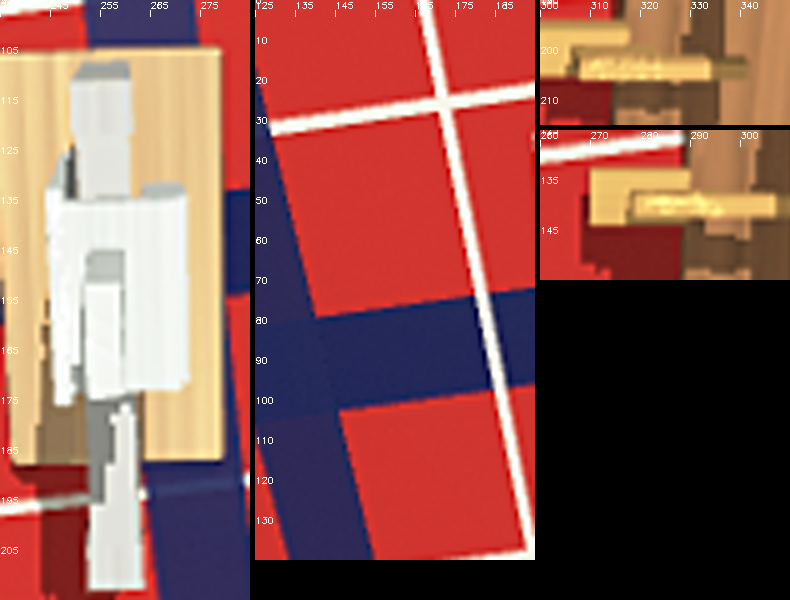

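Crop readings: tab top face centre at (256,162.7) in w2, parking bar ends at (255,111) and (258.2,213), and the pointer ridge at (321,203.6) in w2 and (292.6,140.2) in w1.

```bash
python3 - <<'E'
from h import *
a=dict(np.load("w1.npz"));b=dict(np.load("w2.npz"))
print("tab",ray(b,256,162.7,.177)); 
for u,v in((252,151.4),(260,151.4),(252,174),(260,174)): print(ray(b,u,v,.177)[:2])
p,q=ray(b,255,111,.125),ray(b,258.2,213,.125);d=p-q
print("bar",p,q,(p+q)/2,np.linalg.norm(d),np.degrees(np.arctan2(d[1],d[0])))
r=np.array([.58774,.21348])
Y=np.radians(82.65);ey=np.array([np.cos(Y),np.sin(Y)]);ex=np.array([ey[1],-ey[0]])
for c,u,v in((b,321,203.6),(a,292.6,140.2)):
    m=ray(c,u,v,.038)[:2]; print("ptr",m,(m-r)@ex,(m-r)@ey)
# rail from wrist masks: bright low-sat elongated
for n,c in(("w1",a),("w2",b)):
    hsv=cv2.cvtColor(c["image"],cv2.COLOR_RGB2HSV)
    m=((hsv[...,1]<40)&(hsv[...,2]>190)).astype(np.uint8); m[:,:280]=0;m[260:]=0
    k,l,s,_=cv2.connectedComponentsWithStats(m); i=1+np.argmax(s[1:,4]); 
    pts=np.argwhere(l==i)[:,::-1].astype(float); W=np.array([ray(c,u,v,.16)[:2] for u,v in pts])
    t=(W-r)@ey; x=(W-r)@ex; f=np.polyfit(t,x,1); print(n,s[i],"t",t.min(),t.max(),"x fit",f,"yaw corr deg",-np.degrees(f[0]),"width",np.ptp(x-np.polyval(f,t)))
E
```

```text
tab [0.45385532 0.25308447 0.177     ]
[0.45137625 0.26494981]
[0.45926398 0.26395739]
[0.44830665 0.24193009]
[0.45639858 0.24091195]
bar [0.45835196 0.30038722 0.125     ] [0.44634903 0.17667359 0.125     ] [0.4523505 0.2385304 0.125    ] 0.12429453803490108 84.45839743566725
ptr [0.54162465 0.14379267] -0.03682131830402327 -0.07501426371389536
ptr [0.54147609 0.14293537] -0.036858977704694214 -0.07588352696651217
w1 [ 328    0   34  230 2736] t -0.15963807344101247 0.06811167815612808 x fit [ 1.34398297e-03 -1.97873893e-05] yaw corr deg -0.07700455208237261 width 0.01393701543302095
w2 [ 367    0   95  260 3861] t -0.09899267395242256 0.16840040219396668 x fit [-0.04000607  0.00993867] yaw corr deg 2.292179155306605 width 0.09564645407002895
```

```bash
python3 - <<'E'
from h import *
o=rv(np.radians(84.46)); tab=np.array([.4538,.2531])
manip.command_gripper(.05,40)
manip.move_to([*tab,.22],o); manip.servo_line([*tab,.160],o,.08)
print(manip.get_position(),manip.get_contact_force())
manip.command_gripper(0,40); print("w",manip.get_width(),manip.get_grip_force(),manip.get_contact_force())
f0=manip.get_contact_force()
manip.servo_line([*tab,.26],o,.1); print(manip.get_contact_force(),manip.get_width(),manip.get_position(),manip.get_time())
r=np.array([.58774,.21348]);Y=np.radians(82.65);ey=np.array([np.cos(Y),np.sin(Y)])
t=r+.014*ey
manip.servo_line([*t,.26],rv(Y),.15)
shot("w3"); print(manip.get_time(),manip.get_contact_force(),manip.get_position())
E
```

```text
[0.45412242 0.25326118 0.16034907] [-0.7826982  -0.00910367  0.15672126]
w 0.007643201314562564 41.44420802593231 [-0.64217343  0.19966133  5.38113077]
[ 0.41627789  0.11251449 -1.46285539] 0.00765355783751856 [0.45340866 0.25286238 0.25933474] 6.1917
7.3167 [ 0.09955262  0.9112008  -2.10115678] [0.58871318 0.22751135 0.25989461]
```

View pics/w3.png

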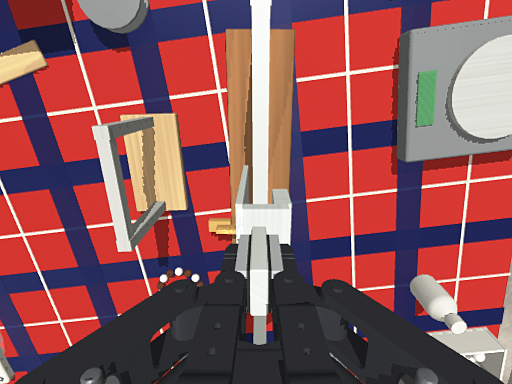

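The hanger is held, with its plate (col 243) and back leg (col 282) straddling the rail (cols 252-270). I'll check the lateral offset numerically and then hook on.

```bash
python3 - <<'E'
from h import *
r=np.array([.58774,.21348]);Y=np.radians(82.65);ey=np.array([np.cos(Y),np.sin(Y)]);ex=np.array([ey[1],-ey[0]])
c=dict(np.load("w3.npz")); hsv=cv2.cvtColor(c["image"],cv2.COLOR_RGB2HSV)
m=((hsv[...,1]<40)&(hsv[...,2]>190)); 
for v in (60,100,140,180):
    u=np.where(m[v,245:285])[0]+245
    print(v,u.min(),u.max(),[(ray(c,x,v,.16)[:2]-r)@ex for x in(u.min()-.5,u.max()+.5)])
print("tcp lateral",(manip.get_position()[:2]-r)@ex)
t=r+.014*ey; o=rv(Y)
manip.servo_line([*t,.210],o,.08); f0=manip.get_contact_force(); print(f0)
z=.210
manip.servo_line([*t,.198],o,.06)
for z in np.arange(.197,.1895,-.001):
    manip.servo_line([*t,z],o,.05); f=manip.get_contact_force(); print(round(z,4),np.round(f-f0,2))
    if f[2]-f0[2]>2.5: break
print(manip.get_position(),manip.get_time())
E
```

```text
60 252 268 [np.float64(-0.005889137885414856), np.float64(0.0060263107271672925)]
100 252 268 [np.float64(-0.00609621627428959), np.float64(0.0063224979008214225)]
140 253 267 [np.float64(-0.005558799174998803), np.float64(0.005882112642075628)]
180 245 267 [np.float64(-0.012153469160299638), np.float64(0.006198976193430582)]
tcp lateral -0.0008298485853724438
[ 0.76080364  0.03190896 -0.33022139]
0.197 [-0.78 -0.8  -0.5 ]
0.196 [-0.79  1.03 -1.15]
0.195 [-2.03  0.    3.03]
[0.58969803 0.22742445 0.19542734] 9.1917
```

```bash
python3 - <<'E'
from h import *
r=np.array([.58774,.21348]);Y=np.radians(82.65);ey=np.array([np.cos(Y),np.sin(Y)]);ex=np.array([ey[1],-ey[0]])
o=rv(Y); t=r+.0*ey
manip.servo_line([*t,.1950],o,.05); print(manip.get_contact_force(),manip.get_time()); shot("w4")
for n,(x,y,w,h) in dict(w1=(255,125,60,30),w2=(300,190,50,25),w3=(200,212,45,28),w4=(195,195,60,60)).items():
    c=dict(np.load(n+".npz")); hsv=cv2.cvtColor(c["image"],cv2.COLOR_RGB2HSV)[y:y+h,x:x+w]
    m=(abs(hsv[...,0].astype(int)-21)<7)&(hsv[...,1]>100)&(hsv[...,2]>205)
    p=np.argwhere(m)[:,::-1]+[x,y]
    if len(p)<5: print(n,len(p)); continue
    W=np.array([ray(c,u,v,.038)[:2] for u,v in p])-r; T=W@ey
    print(n,len(p),np.median(T),np.percentile(T,[3,97]),np.percentile(W@ex,[3,97]))
im=[cv2.resize(cv2.imread(f"pics/{n}.png")[y:y+30,x:x+50],None,fx=6,fy=6,interpolation=cv2.INTER_NEAREST) for n,x,y in(("w1",260,125),("w2",300,190),("w3",200,210),("w4",200,210))]
cv2.imwrite("pics/ptr.png",np.vstack([np.hstack(im[:2]),np.hstack(im[2:])]))
E
```

```text
[ 0.68175721 -2.98820921  5.82106797] 9.625
w1 245 -0.07272666320129118 [-0.07855288 -0.06550111] [-0.06992291 -0.01927962]
w2 201 -0.07236041034234322 [-0.07740903 -0.06238452] [-0.06998545 -0.01960354]
w3 232 -0.07036353801782497 [-0.07764008 -0.0603187 ] [-0.0658257  -0.03346849]
w4 290 -0.06939600529818227 [-0.07797443 -0.05978906] [-0.06508311 -0.03501651]
```

View pics/ptr.png

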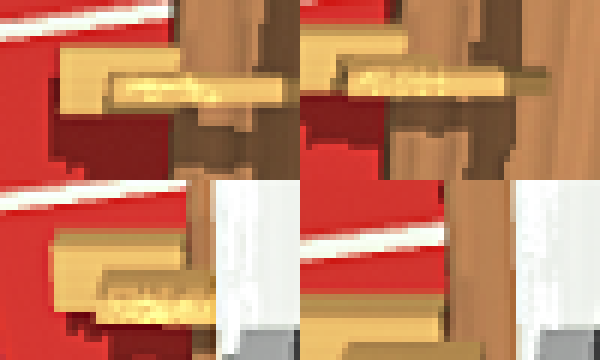

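Ridge top face: w1 row about 139.9, w2 about 203.7, and w3 about (226,231.9).

```bash
python3 - <<'E'
from h import *
r=np.array([.58774,.21348]);Y=np.radians(82.65);ey=np.array([np.cos(Y),np.sin(Y)]);ex=np.array([ey[1],-ey[0]])
for n,u,v in(("w1",292,139.9),("w2",321,203.7),("w3",226,231.9)):
    c=dict(np.load(n+".npz")); print(n,[(np.round((ray(c,u,v,z)[:2]-r)@ey,4)) for z in(.034,.038)])
t=r-.0757*ey; o=rv(Y)
manip.servo_line([*t,.1950],o,.05); print(manip.get_contact_force(),manip.get_position(),(manip.get_position()[:2]-r)@ey,manip.get_time())
E
```

```text
w1 [np.float64(-0.076), np.float64(-0.0754)]
w2 [np.float64(-0.0767), np.float64(-0.0752)]
w3 [np.float64(-0.078), np.float64(-0.076)]
[0.80635539 2.84913797 6.73183368] [0.57835886 0.13818224 0.19540548] -0.07587918586833346 11.3417
```

```bash
python3 - <<'E'
from h import *
r=np.array([.58774,.21348]);Y=np.radians(82.65);ey=np.array([np.cos(Y),np.sin(Y)]);ex=np.array([ey[1],-ey[0]])
o=rv(Y); p=r-.0757*ey
manip.servo_line([*p,.1955],o,.05); manip.command_gripper(.04)
manip.servo_line([*p,.27],o,.1)
p=r-.10*ey-.02*ex; manip.move_to([*p,.36],o); shot("w5"); print(manip.get_time())
im=cv2.imread("pics/w5.png")[60:260,150:350]; im=cv2.resize(im,None,fx=3,fy=3,interpolation=cv2.INTER_CUBIC)
for i in range(0,200,20):
    cv2.putText(im,str(150+i),(i*3,8),0,.3,(255,255,255)); cv2.putText(im,str(60+i),(0,i*3+3),0,.3,(255,255,255))
cv2.imwrite("pics/w5z.png",im)
E
```

```text
13.4167
```

View pics/w5z.png

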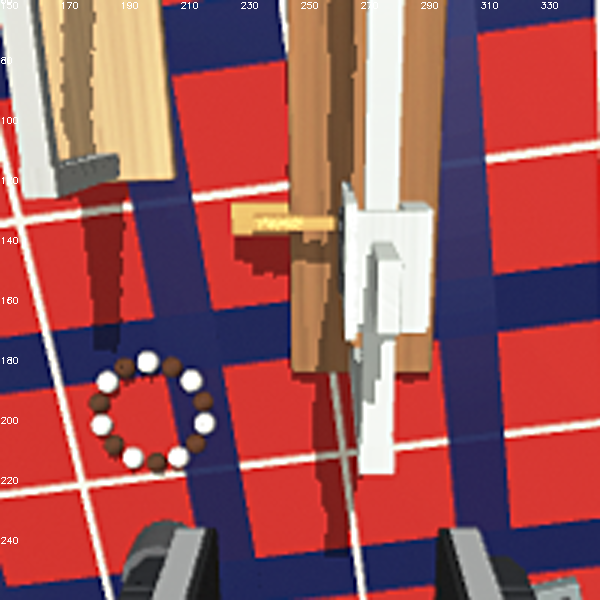

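The hanger hangs on the rail: tab top centre at about (280,159), saddle top spanning rows 129.5-171, pointer ridge at (247,135). Now checking alignment and planning a look at the lever and bender.

```bash
python3 - <<'E'
from h import *
r=np.array([.58774,.21348]);Y=np.radians(82.65);ey=np.array([np.cos(Y),np.sin(Y)])
c=dict(np.load("w5.npz")); f=lambda u,v,z: round((ray(c,u,v,z)[:2]-r)@ey,4)
print("tab",f(279.5,146.5,.212),f(279.5,171,.212),"saddle",f(285,129.8,.168),f(285,171,.168),"ridge",f(247,135,.038))
# look at lever and bender: tool x yaw ~100deg
o=rv(np.radians(100))
manip.move_to([.445,-.19,.36],o); a=shot("w6"); 
manip.move_to([.64,-.28,.36],rv(np.radians(97.5))); b=shot("w7"); print(manip.get_time())
im=np.vstack([np.hstack([x["image"][0:300,60:452] for x in(a,b)])])[:,:,::-1]
cv2.imwrite("pics/w67.png",im)
E
```

```text
tab -0.0646 -0.0882 saddle -0.0541 -0.0996 ridge -0.0766
15.6167
```

View pics/w67.png

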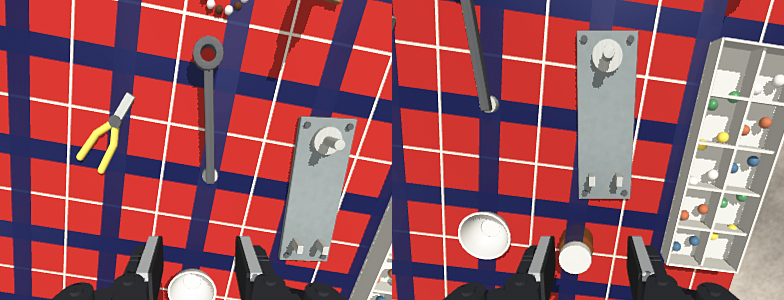

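```bash
cat > m.py <<'E'
from h import *
def seg(c,lo,hi,s,box):
    x,y,w,h=box; hsv=cv2.cvtColor(c["image"],cv2.COLOR_RGB2HSV)
    m=np.zeros(hsv.shape[:2],np.uint8); v=hsv[y:y+h,x:x+w]
    m[y:y+h,x:x+w]=(v[...,1]<s)&(v[...,2]>=lo)&(v[...,2]<=hi); return m
a=dict(np.load("w6.npz")); b=dict(np.load("w7.npz")); t=dict(np.load("top0.npz"))
def big(m):
    k,l,s,_=cv2.connectedComponentsWithStats(m); i=1+np.argmax(s[1:,4]); return (l==i).astype(np.uint8),s[i]
E
python3 - <<'E'
from m import *
yw=lambda e:np.degrees(np.arctan2(e[1],e[0]))
m,s=big(seg(a,50,150,70,(240,25,60,165))); print("lever",s)
for v in range(32,190,6):
    u=np.where(m[v])[0]; 
    if len(u): print(v,u.min(),u.max(),len(u),a["image"][v,u].mean(1).astype(int).tolist() if v%24==8 else "")
for n,c,box in(("w6",a,(330,100,100,170)),("w7",b,(240,25,65,180))):
    m,s=big(seg(c,120,200,45,box)); cn=max(cv2.findContours(m,0,1)[0],key=cv2.contourArea); q=cv2.boxPoints(cv2.minAreaRect(cn))
    W=np.array([ray(c,*p,.012)[:2] for p in q]); print(n,s,W.tolist(),W.mean(0))
    w,s2=seg(c,215,255,40,box),0
    k,l,st,ce=cv2.connectedComponentsWithStats(w)
    for i in range(1,k):
        if st[i,4]>8: print("  white",st[i],ce[i],ray(c,*ce[i],.014)[:2],ray(c,*ce[i],.042)[:2],ray(c,*ce[i],.062)[:2])
im=b["image"][30:85,255:300].mean(2).astype(int)
print("w7 post");print("\n".join(" ".join(f"{x//10:2d}" for x in r) for r in im[::2]))
E
```

```text
lever [ 253   36   31  148 1731]
38 261 275 15 
44 255 280 26 
50 253 283 19 
56 253 282 16 [78, 116, 122, 120, 120, 121, 125, 120, 81, 118, 121, 118, 117, 117, 118, 108]
62 255 280 26 
68 259 273 15 
74 264 273 10 
80 264 272 9 [102, 119, 114, 116, 115, 113, 113, 115, 109]
86 264 273 10 
92 264 272 9 
98 264 273 10 
104 265 273 9 [111, 116, 116, 113, 112, 111, 113, 115, 82]
110 265 273 9 
116 265 273 9 
122 265 273 9 
128 265 273 9 [99, 113, 115, 115, 110, 109, 109, 114, 104]
134 265 273 9 
140 265 273 9 
146 265 273 9 
152 265 273 9 [66, 107, 114, 115, 112, 110, 108, 111, 105]
158 266 273 8 
164 266 274 9 
170 263 276 13 
176 264 274 11 [146, 125, 98, 111, 114, 113, 112, 109, 108, 98, 143]
182 266 274 9 
w6 [ 340  117   77  145 6115] [[0.6284336519727832, -0.36841434536672474], [0.5942205690543344, -0.10428121131945854], [0.683113122752717, -0.10163138730961549], [0.734499913860839, -0.3680767619637882]] [ 0.66006681 -0.23560093]
  white [330 100   6  21  45] [331.82222222 108.68888889] [ 0.54680274 -0.10933528] [ 0.53985316 -0.10933479] [ 0.53488917 -0.10933445]
  white [398 117  
[... 4898 characters left out ...]
7 17 17 17 17 17 16 17 17
16 16 16 16 16 17 16 10  9 10 10 10 10 10 10 10 10  9 11 12  9  9 11 17 18 17 17 16 17 16 17 17 16 16 17 16 16 16 16 16 16 16 16 17 17
16 16 16 16 17 17 11  9  9 10 10 10 10 10 10 10  9 11 16 17 17 17 17 16 16 16 16 17 17 17 16 16 16 16 17 16 16 16 16 16 16 16 16 16 16
16 16 16 17 17 18 11  9  9 10 10 10 10 10  9  9 17 17 17 16 17 16 17 16 16 16 16 16 17 16 17 17 17 17 17 17 16 16 16 16 16 16 16 16 16
16 16 16 17 17 10  9  9 10 10 10  9 10 10  9  9 16 17 17 17 16 16 16 17 17 16 17 16 16 17 17 17 17 17 17 17 17 17 16 16 16 16 16 16 16
16 16 16 16 17 10  9  9  9 10 10  9  9  9 11 11 16 17 17 16 16 16 16 16 16 16 16 17 16 16 17 17 17 17 17 17 17 16 17 17 16 16 16 16 16
```

```bash
python3 - <<'E'
from m import *
from scipy.optimize import least_squares
yw=lambda e:np.degrees(np.arctan2(e[1],e[0]))
m,_=big(seg(a,50,150,70,(240,25,60,165)))
P=[(np.where(m[:,u])[0].min()-.5,u) for u in range(255,282)]
W=np.array([ray(a,u,v,.036)[:2] for v,u in P]+[ray(a,np.where(m[v])[0].min()-.5,v,.036)[:2] for v in range(40,52)]+[ray(a,np.where(m[v])[0].max()+.5,v,.036)[:2] for v in range(40,52)])
f=least_squares(lambda p:np.hypot(*(W-p[:2]).T)-p[2],[.434,-.05,.022]); print("hub circle",f.x,abs(f.fun).max())
g=least_squares(lambda p:np.hypot(*(W-p).T)-.022,[.434,-.05]); print("hub R22",g.x)
B=np.array([ray(a,(np.where(m[v])[0].min()+np.where(m[v])[0].max())/2,v,.032)[:2] for v in range(76,164)])
k=np.polyfit(B[:,1],B[:,0],1); print("bar yaw",yw([-k[0],-1]),"x at hub y",np.polyval(k,g.x[1]))
e=ray(a,270,183.5,.032)[:2]; print("end",e,np.linalg.norm(e-g.x))
print("w6->top hub",ray(t,272.5,245.3,.036)[:2])
print("disc",[ray(b,275.5,56,z)[:2] for z in(.014,.018)],[ray(t,305.4,173.6,z)[:2] for z in (.014,.018)])
E
```

```text
hub circle [ 0.43396594 -0.05193103  0.02163025] 0.0009726364846971043
hub R22 [ 0.4340494  -0.05240587]
bar yaw -78.61236939612341 x at hub y 0.4343382617562489
end [ 0.47284171 -0.24068304] 0.19223198349138143
w6->top hub [ 0.43431839 -0.05153283]
disc [array([ 0.64583278, -0.1408471 ]), array([ 0.64568689, -0.14134062])] [array([ 0.64581952, -0.14274522]), array([ 0.64517933, -0.14238293])]
```

```bash
python3 - <<'E'
from h import *
y=np.radians(-78.6); bal=np.array([.4342,-.0521])+.055*np.array([np.cos(y),np.sin(y)]); o=rv(y+np.pi)
manip.command_gripper(.05,100)
manip.move_to([*bal,.12],o); manip.servo_line([*bal,.027],o,.08); print(manip.get_position(),manip.get_contact_force())
manip.command_gripper(0,100); print(manip.get_width(),manip.get_grip_force())
manip.servo_line([*bal,.06],o,.06); manip.hold(.3); print(manip.get_contact_force(),manip.get_torque(),manip.get_width())
manip.servo_line([*bal,.17],o,.12)
post=np.array([.6448,-.1412]); y2=np.radians(-82.5); o2=rv(y2+np.pi)
p=post+.055*np.array([np.cos(y2),np.sin(y2)])
manip.servo_line([*p,.17],o2,.12); manip.servo_line([*p,.119],o2,.06); manip.hold(.3)
print(p,manip.get_position(),manip.get_contact_force(),manip.get_torque(),manip.get_width(),manip.get_time())
shot("w8"); c=manip.camera("top"); np.savez("top1.npz",**c); cv2.imwrite("pics/top1.png",c["image"][:,:,::-1])
c=manip.camera("scene"); np.savez("scene1.npz",**c); cv2.imwrite("pics/scene1.png",c["image"][:,:,::-1])
for n,x,yy in(("top hub",*post,),):
    q=np.array([x,yy,.128]); print(proj(dict(np.load("top1.npz")),q),proj(dict(np.load("w8.npz")),q),proj(dict(np.load("scene1.npz")),q))
E
```

```text
[ 0.44540457 -0.10609802  0.02739708] [ 1.12139552 -0.15181309 -0.01636394]
0.012221024667512672 97.9360842704773
[ 0.02083665  0.1481702  -9.11212252] [-0.00393536 -0.01036746 -0.06159014] 0.01243540631089229
[ 0.65197894 -0.19572947] [ 0.65212665 -0.19578133  0.11934986] [ 0.87372695 -0.20140418 -8.68558391] [ 0.00248673 -0.00262943 -0.06245404] 0.012398773452274157 24.35
(np.float64(308.8103872610147), np.float64(167.3183664777489)) (np.float64(258.5942035024558), np.float64(164.90884729573165)) (np.float64(224.98040025394263), np.float64(208.8717856274652))
```

```bash
python3 - <<'E'
from m import *
c=dict(np.load("w8.npz")); 
m,s=big(seg(c,50,150,70,(215,115,90,90))); print(s)
im=c["image"][132:202:2,220:300:2].mean(2).astype(int)
print("\n".join(" ".join(f"{x//10:2d}" for x in r) for r in im))
cn=max(cv2.findContours(m,0,1)[0],key=cv2.contourArea)
print("post top pred",proj(c,[.6448,-.1412,.062]),"hub top",proj(c,[.6448,-.1412,.128]))
t1=dict(np.load("top1.npz"));im=t1["image"][158:182,292:328].mean(2).astype(int)
print("\n".join(" ".join(f"{x//10:2d}" for x in r) for r in im))
E
```

```text
[ 215  115   90   90 7005]
12 12 12 12 12 12 12 12 12 12 11 12 12 11 11 11 11 10 10  9  9 10 11 11 11 11 11 11 11 11 11 11 11 12 12 12 12 12 12 12
11 11 12 11 11 11 11 11 11 11 11 11 11 10  9 10 10 14 17 25 22 14 10 10  9 10 11 11 11 11 11 11 11 11 11 11 11 11 11 11
11 11 11 11 11 11 11 11 11 11 11 11 10  6 25 24 23 23 23 23 23 23 23 23 24 14  8 10 11 11 11 11 11 11 11 11 11 11 11 11
11 11 11 11 11 11 11 11 11 11 11  9  9 19 23 22 23 22 23 23 23 23 22 22 22 22 22 11 10 11 11 11 11 11 11 11 11 11 11 11
11 11 11 11 11 11 11 11 11 10  7 25 13 22 23 23 23 23 23 23 23 22 22 22 22 22 23 24 16  9 11 11 11 11 11 11 11 11 11 11
11 11 11 11 11 11 11 11 11 10 24 24 13 13 12 12 12 22 23 22 22 22 22 22 22 19 23 23 23 20  9 11 11 11 11 11 11 11 11 11
12 12 12 11 11 11 11 11  6 23 23 15 14 14 14 14 14 14 14 14 13 22 22 22 22 22 23 23 23 24  7 11 11 11 11 11 11 11 11 11
12 12 12 12 12 12 11 11  2 23 23 15 14 14 14 14 14 14 14 14 12 23 23 22 21 22 23 23 23 23 11  7 11 11 12 12 11 11 12 11
12 12 12 12 12 11 11  5  2 23 23 15 14 14 13 14 14 14 14 13 13 13 12 11 22 22 23 23 23 23 13  5 11 11 12 12 11 11
[... 5168 characters left out ...]
0 23 23 22 20 11 17 22 22 21 14  7  7  8  9 10 11 12
 4  8 13 13 13 13 14 18 19 19 18 15 12  7  6 10 15 17 22 23 22 22 18 14 21 22 23 20 10  7 10 11 13 13 14 15
 4  8 14 13 13 12 12 16 19 19 19 19 18 15 13 13 15 19 23 22 22 21 14 15 22 23 22 18 10 11 13 15 15 15 15 15
 4  8 14 13 13 13 13 15 18 19 19 19 19 19 18 15 16 20 23 22 22 20 11 17 22 23 21 16 13 14 15 15 15 15 15 15
 4  8 13 13 13 13 13 13 14 17 18 19 19 19 17 15 17 21 22 22 22 18 14 21 22 21 19 15 15 15 15 15 15 15 15 15
 4  7 12 13 13 13 13 13 13 14 15 16 16 17 16 15 18 22 22 22 20 15 17 22 20 18 15 15 15 15 15 15 15 15 15 15
 4  7 12 13 13 13 13 13 13 13 12 12 13 14 15 16 19 22 22 22 18 12 18 20 17 15 15 15 15 15 15 15 15 15 15 15
```

```bash
cat > chk.py <<'E'
from m import *
from scipy.optimize import least_squares
c=dict(np.load("w8.npz")); g=c["image"].mean(2)
m=(abs(g-116)>17).astype(np.uint8); m[:125]=0;m[197:]=0;m[:,:222]=0;m[:,295:]=0
m=cv2.morphologyEx(m,cv2.MORPH_OPEN,np.ones((3,3),np.uint8)); m,s=big(m)
cn=cv2.convexHull(max(cv2.findContours(m,0,1)[0],key=cv2.contourArea))[:,0]
W=np.array([ray(c,*p,.128)[:2] for p in cn.astype(float)])
f=least_squares(lambda p:np.hypot(*(W-p[:2]).T)-p[2],[.645,-.141,.011],loss="soft_l1",f_scale=.0005); print("bore",s,f.x,np.round(abs(f.fun).max(),4))
g8=(c["image"][128:164,240:282].astype(int).sum(2)-600)
print("\n".join(" ".join(f"{x:3d}" if x>0 else "  ." for x in r) for r in g8[::2,::2]))
y2=np.radians(-82.5); e=np.array([np.cos(y2),np.sin(y2)]); n=np.array([-e[1],e[0]])
for nm in("top1","scene1"):
    d=dict(np.load(nm+".npz")); G=d["image"].mean(2).astype(np.float32)
    for s in(130,150,170):
        p=f.x[:2]+e*s/1000; off=np.arange(-20,21,2)/1000
        pt=[proj(d,[*(p+n*k),.124]) if nm=="top1" else proj(d,[*p,.116+k]) for k in off]
        v=cv2.remap(G,np.float32([[q[0] for q in pt]]),np.float32([[q[1] for q in pt]]),1)[0]
        print(nm,s,v.astype(int).tolist())
E
python3 chk.py
```

```text
bore [ 230  133   57   56 2152] [ 0.64449144 -0.13979733  0.01114126] 0.0003
  .   .   .   .   .   .   .   .   .   .   .   .   .   .   .   .   .   .   .   .   .
  .   .   .   .   .   .   .   .   .   .   .   .   .   .   .   .   .   .   .   .   .
  .   .   .   .   .   .   .   .   .   .   .   .   .   .   .   .   .   .   .   .   .
  .   .   .   .   .   .   .   .   . 157  80   .   .   .   .   .   .   .   .   .   .
  .   .   .   . 150 134 113 102  97 108 105 103 110 113 132   .   .   .   .   .   .
  .   .   .   . 104  87  90  86 105 102  92  93  84  69  80  77  78   .   .   .   .
  . 161   .  87 104 103 100 104 104  95  93  86  69  75  83  84  95 136   .   .   .
130 136   .   .   .   .   .  78  97  88  81  87  71  80  81   . 101  97 109  14   .
 91   .   .   .   .   .   .   .   .   .   .  67  80  79  80  85  98  96  95 132   .
 91   .   .   .   .   .   .   .   .   .   . 112  96  87  59  78  95  97  92 113   .
103   .   .   .   .   .   .   .   .   .   .   .   .   .  81  87  95  95  95 112   .
123   .   .   .   .   .   .   .   .   .   .   .   . 117  90  83  95  96  95 132   .
146   .   .   .
[... 447 characters left out ...]
.   .   .   .   .   .   .   .   .   .   .
top1 130 [133, 109, 89, 76, 93, 107, 115, 120, 131, 141, 150, 159, 165, 170, 175, 180, 185, 190, 194, 196, 199]
top1 150 [150, 150, 150, 149, 140, 129, 119, 123, 137, 155, 172, 182, 189, 193, 195, 199, 201, 204, 206, 208, 211]
top1 170 [171, 169, 168, 165, 161, 156, 152, 150, 149, 150, 150, 150, 150, 150, 150, 150, 150, 148, 140, 129, 119]
scene1 130 [111, 106, 101, 93, 84, 78, 73, 70, 68, 68, 70, 72, 76, 80, 86, 93, 99, 106, 110, 110, 110]
scene1 150 [108, 104, 99, 94, 88, 84, 81, 83, 87, 90, 92, 94, 92, 90, 94, 98, 102, 105, 107, 108, 109]
scene1 170 [129, 124, 116, 106, 96, 89, 83, 84, 87, 93, 102, 109, 111, 113, 113, 111, 114, 118, 119, 117, 114]
```

```bash
python3 - <<'E'
from h import *
t1=dict(np.load("top1.npz")); print("top1 post top px",proj(t1,[.645,-.1414,.062]))
q=np.array([.65198+.0005,-.19573-.0016,.119]); manip.servo_line(q,rv(np.radians(97.5)),.03); manip.hold(.5)
print(manip.get_position()-q,manip.get_contact_force(),manip.get_torque(),manip.get_width(),abs(manip.get_joint_vel()).max())
shot("w8")
E
python3 chk.py | head -1
python3 - <<'E'
from rig import manip
manip.sign_off(); print(manip.get_time())
E
```

```text
top1 post top px (np.float64(306.50884809348184), np.float64(171.22904630197218))
[-2.87686404e-06  1.19324034e-05  1.06676780e-05] [ 0.03245372 -0.43230599 -8.87895339] [ 0.03795685 -0.02620668 -0.06065018] 0.012173846636375735 0.001686006247150833
bore [ 230  133   57   56 2137] [ 0.64484671 -0.14124806  0.01106852] 0.0003
the job is handed in; nothing more can be done
the job is handed in; nothing more can be done
```

I handed the job in at about 25 s of the 58 s: the hanger hangs on the rail within about 1 mm of the pointer, and the lever is held with its hub within about 1 mm of my estimate of the post centre, set for 30 mm clearance, though the roller's position over the fork and the lever's level were inferred from the grasp and the near-zero wrist torque, not seen directly.

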